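# Run down the loose wing nut of a terrine press

## Robot

A 6-joint arm with a two-finger parallel gripper is mounted at the origin on a cart in front of the work surface, level with it; the furniture and walls round the work are solid. World frame = base frame: x ahead of the robot, y to its left, z up, the work surface at z = 0. Lengths are in m, angles in rad, forces in N, time in s.
With the tool pointing down it reaches from about 0.35 to 0.875 m from the base axis. Payload 4.2 kg.
Tool frame: the origin (TCP) lies at the very end of the fingers, on their centre line; the grasp point (between the pads) lies 19 mm behind it (ctrl.pinch_z is the distance from the TCP to the grasp point, in m); z points along the fingers, x is the direction in which the jaws open and shut, and the axes are right-handed (so a half turn about z gives the same grasp; the last joint's range is limited). The gripper opens to 87 mm and grips with 3 to 60 N. Pads are 19 mm wide; open, the fingers measure 117 mm over their backs; the gripper's body (75 mm by 190 mm) begins 51 mm behind the grasp point.
Start: joints at [-1.091, 0.385, 0.008, 0, -1.194, -0.259], TCP at [0.137, -0.61, 0.223] pointing down, gripper open.
Joint ranges: [-3.14, 3.14], [-1.21, 2.06], [-1.07, 1.41], [-3.16, 2.05], [-2.99, -0.16], [-3.1, 3.1]. Speed limits (rad/s): [2.79, 2.79, 3.14, 3.14, 3.14, 3.14].

## Interface

Orientations are given as a unit quaternion [x, y, z, w].
In Python, from station import ctrl, cams gives the robot as it stands. The module is installed in compiled form; this text tells all that it offers.
- The arm moves only by the shell command python3 -m pendant 'ROWS' [FORCE]. ROWS is JSON, a list of rows, each an object with "slide": the shift along the tool's x, y, z in m, a list of three; "roll": the turn about the tool's z in degrees; "grip": the finger opening in m, from 0 to 0.087. A call has 1 to 20 rows; each row is the pose to reach, as a shift and turn from the pose commanded when the call began, along the tool's axes at that moment; what a row does not reach only later rows make up. A row lasts 1/12 s, in which the tool goes at most 41.7 mm and 7.16 degrees, less where a joint would pass 70% of its speed; a pose out of reach is approached as far as the arm can. A call with a gripper value outside its range is refused whole. The fingers move at their own pace and stop on an object; FORCE is the grip in N (left out, the last holds). Time passes only in rows, so rows that repeat a pose let the fingers close. It gives the time, the measured TCP pose, the force and the opening at its end, in the units of the state.
- ctrl.get_state(): the state, without advancing time (a new reading comes with each control period).
- cams.camera(name): name is "scene" or "side" or "wrist"; returns a dict with "frame" (384x512x3 uint8, red, green, blue), "z_map" (384x512 float32, m along the optical axis (not along the pixel's ray), 0 where there is no reading), "fx", "fy", "cx", "cy" (pixels), "k1" (the pictures are not rectified: a ray, as slopes to the right and down, at radius r is drawn at 1 + k1 r^2 times it, then the intrinsics apply), "R" (3x3) and "t" (3): a world point X has camera coordinates R X + t; the wrist camera has in their place "hand_eye" (4x4, takes a point from camera to tool coordinates, whose origin is the TCP and whose axes are the tool frame's). Camera axes: x right, y down, z forward; pixel columns grow to the right and rows downward; lengths in m; the calibration is good to about 2 mm. A picture is of the moment at which its call begins: read the wrist's pose just before it.
- ctrl.job_done(): hands the job in, once; it reports no verdict.
The state is a dict: "time_s": time; "qpos": joint angles; "joint_vel": joint speeds; "joint_efforts": joint torques, N m; "eef_pos": TCP position; "orientation": TCP orientation; "wrist_force": force on the tool from outside, world axes, zero at the start; "ft_torque": the same for the moment, N m; "finger_gap": finger opening in m.
Only numpy, scipy, OpenCV 4.12 (cv2) and the standard library are available. Lean on these libraries where they do the work, as an engineer would, in place of code of your own. Each camera call takes 0.05 s, during which the arm holds its last target. There are 200 camera calls.

## Task

One of the two wing nuts on the terrine press has been left loose and stands up off its washer; the other is already snug. With the shut fingertips push its wings round clockwise (seen from above), stroke after stroke, until it is fully down on its washer and turns no further, then move clear. Do not pinch or straddle the nut with the fingers, do not turn the snug nut, and leave the spare nut and the other loose things where they are.

Things in the scene. Friction and masses are not known exactly. Their poses are not given: they have to be found in the camera images.
- press: terrine press, fixed to the worktop, yaw varies: wooden board 85 x 176 x 18 mm, lidded steel tin, wooden crossbar (40 x 150 mm, top 76 mm above the worktop). Origin: centre of the board's underside; z up, y along the crossbar. Two 8 mm studs at y = -55 mm (loose nut) and +55 mm (snug nut), tops at 115 mm, each with a washer whose top is at 78 mm
- handle (a point): top centre of the press's wooden carrying handle, 149 mm up, over the middle of the crossbar: 24 mm along the press's x, 60 mm along its y, 14 mm thick, on a 14 mm post. It overhangs the inner part of each nut's circle: from above a fingertip centred 30 mm from a nut's axis has free way only to about 105 degrees either side of the direction away from the handle
- loose_nut (a joint): angle of the loose nut, rad: 0 = down on its washer against a hard stop; grows anticlockwise seen from above, so tightening lowers it. Starts at 5.6 to 9.4 (0.9 to 1.5 turns up). It sinks 7 mm a turn, turns freely (0.05 N m, some 2 N at the wings) and stays where left. At 0 the wings lie along the press's x axis
- loose_hub (a point): centre of the top of the loose nut's hub, on the axis, 16 mm above the nut's underside; turns and sinks with the nut; x along one wing, z up. Black plastic wing nut: hub 25 mm across at the foot, 20 mm at the top; two opposite upright wings, 7 mm thick (9 mm beads at the ends), reaching 41 mm from the axis, 10 to 34 mm above the underside
- loose_wing (a point): point in the loose nut's wing on its +x side, 34 mm from the axis and 22 mm above the nut's underside (mid-height of the wing)
- snug_nut (a joint): the same angle for the snug nut: 0, tight on its washer; it takes 0.8 N m to turn and must stay so
- snug_hub (a point): centre of the top of the snug nut's hub, on its axis, 16 mm above its underside; same shape as the loose nut
- spare_nut: spare wing nut, same shape, lying loose on the worktop beside the press; origin at the centre of its underside; leave it alone
- flip_phone: black closed flip phone 46 x 95 x 19 mm, loose; origin at the centre of its underside; leave it alone
- burner_cap: dark burner cap, disc 75 mm across, 9 mm thick, loose; origin at the centre of its underside; leave it alone
- big_cap: dark burner cap, disc 87 mm across, 9 mm thick, loose; origin at the centre of its underside; leave it alone
- jar_lid: porcelain jar lid 156 mm across with a round knob, its top 56 mm above the worktop, loose; origin on its axis, 10 mm below the worktop's surface; leave it alone
- jar: open porcelain storage jar 151 mm across, 170 mm tall, loose; origin at the centre of its underside; leave it alone

How it is judged:
By the outcome, as a careful person would: the job done as asked, in the order asked, and still so for the second after the job is handed in, with the robot touching nothing.
It also fails if it takes over 64 s, if anything falls off the work surface, if the arm or the gripper's body presses on something with over 40 N, if the wrist force passes 120 N, or if a joint passes its speed limit or range.

## Working session

There is one attempt and no reset: what is moved stays moved. The work goes in short steps, Python scripts to look and compute and a shell command to move; the robot and the scene stay as the last step left them, time stands still between calls to the robot, and variables do not carry over. Pictures are saved under pics/ and viewed, about 8 in all and at most 12, crops included, and the job is handed in when it is done.

```bash
mkdir -p pics; ls
cat > h.py <<'E'
import numpy as np, cv2
from station import ctrl, cams
def snap(n,f):
    c=cams.camera(n); cv2.imwrite(f'pics/{f}.png',c['frame'][:,:,::-1]); np.savez(f'{f}.npz',**c); return c
def load(f): return {k:v for k,v in np.load(f'{f}.npz').items()}
def rays(c,uv):
    uv=np.atleast_2d(np.asarray(uv,float)); d=np.c_[(uv[:,0]-c['cx'])/c['fx'],(uv[:,1]-c['cy'])/c['fy']]; u=d.copy()
    for _ in range(20): u=d/(1+c['k1']*(u**2).sum(1,keepdims=True))
    return np.c_[u,np.ones(len(u))]
def world(c,uv,z=None):   # cast to plane z, or use the z_map
    r=rays(c,uv); R,t=c['R'],c['t']; o=-R.T@t; d=r@R
    if z is not None: s=(z-o[2])/d[:,2]
    else:
        p=np.atleast_2d(uv).astype(int); s=c['z_map'][p[:,1],p[:,0]]
    return o+d*np.reshape(s,(-1,1))
def cloud(c):
    v,u=np.mgrid[:384,:512]; return world(c,np.c_[u.ravel(),v.ravel()]).reshape(384,512,3)
E
python3 - <<'E'
from h import *
import cv2
s=ctrl.get_state(); print(s)
a=snap('scene','a');b=snap('side','b')
cv2.imwrite('pics/ab.png',np.vstack([a['frame'],b['frame']])[:,:,::-1])
for c in(a,b): print(-c['R'].T@c['t'],c['R'][2],c['fx'])
E
```

```text
pics
{'time_s': 0.0, 'qpos': array([-1.09140132e+00,  3.85536598e-01,  6.62618727e-03, -5.07999799e-04,
       -1.19400632e+00, -2.58588348e-01]), 'joint_vel': array([ 1.27592521e-04, -5.00630073e-05, -1.56132540e-03, -7.61304445e-04,
       -7.33611664e-04,  1.10991333e-03]), 'joint_efforts': array([-5.87352861e-04, -3.90661454e+01,  1.87400132e+01,  4.21989396e+00,
        1.09758053e-02, -1.98777543e-04]), 'eef_pos': array([ 0.13676434, -0.60922985,  0.22147046]), 'orientation': array([ 6.24966071e-01,  7.80651158e-01,  6.44735490e-04, -8.74114907e-04]), 'wrist_force': array([ 0.15581404, -0.46808668,  0.21967027]), 'ft_torque': array([-0.06707135, -0.0287542 ,  0.03427567]), 'finger_gap': 0.0870358718978701}
[-0.54464292  0.95024867  0.82433542] [ 0.64936269 -0.62473247 -0.43363284] 493.7861794382571
[0.27588543 0.85279239 0.95159639] [ 0.2220012  -0.72575806 -0.65114568] 419.27779292540225
```

View pics/a.png

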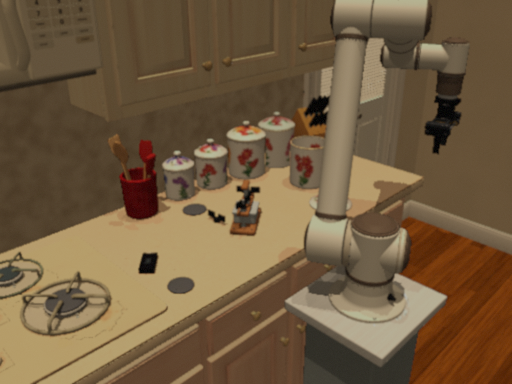

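View pics/b.png

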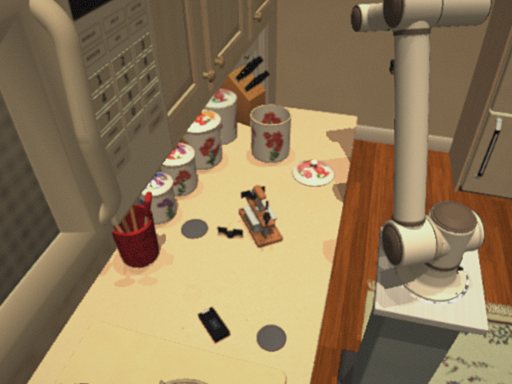

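Run:
```python
from h import *
a,b=load('a'),load('b')
A=a['frame'][170:245,205:285];B=b['frame'][175:255,205:295]
r=lambda x:cv2.resize(x,(400,400),interpolation=cv2.INTER_CUBIC)
cv2.imwrite('pics/crop.png',np.hstack([r(A),r(B)])[:,:,::-1])
for c,uv in((a,[[245,213],[195,210],[215,215],[148,262],[180,285],[305,160],[330,205]]),(b,[[260,222],[195,229],[230,232],[213,323],[271,337],[270,130],[313,172]])): print(world(c,uv).round(3))
for c in (a,b):
    W=cloud(c).reshape(-1,3); p0=world(b,[[260,222]])[0]
    m=(np.hypot(W[:,0]-p0[0],W[:,1]-p0[1])<.15)
    for lo,hi in((.01,.026),(.07,.082),(.085,.13),(.135,.16)):
        q=W[m&(W[:,2]>lo)&(W[:,2]<hi)]
        if len(q)>4: print(lo,len(q),q.mean(0).round(4),cv2.minAreaRect((q[:,:2]*1000).astype(np.float32)))
```

```text
[[ 0.473 -0.009  0.076]
 [ 0.702  0.018  0.012]
 [ 0.606  0.006  0.024]
 [ 0.535  0.326  0.018]
 [ 0.391  0.319  0.007]
 [ 0.56  -0.409  0.119]
 [ 0.1    0.052  0.262]]
[[ 0.507 -0.008  0.073]
 [ 0.716  0.009  0.006]
 [ 0.602  0.001  0.015]
 [ 0.543  0.323  0.02 ]
 [ 0.393  0.317  0.01 ]
 [ 0.572 -0.394  0.15 ]
 [ 0.4   -0.344  0.031]]
0.01 399 [ 0.506  -0.0187  0.0183] ((523.7633056640625, -29.94910430908203), (187.83944702148438, 162.87501525878906), 58.94500732421875)
0.07 141 [ 0.5026 -0.0437  0.0765] ((521.5706787109375, -59.59539794921875), (39.64182662963867, 150.68984985351562), 37.691162109375)
0.085 275 [ 0.5191 -0.0588  0.1063] ((509.5970764160156, -58.39421081542969), (75.51041412353516, 157.79965209960938), 45.88422775268555)
0.135 72 [ 0.5174 -0.0547  0.1476] ((522.8877563476562, -59.90396499633789), (23.655439376831055, 62.60016632080078), 38.958866119384766)
0.01 590 [ 0.5201 -0.0138  0.0183] ((532.4288940429688, -27.427276611328125), (128.4384307861328, 185.932373046875), 74.91771697998047)
0.07 281 [ 0.522  -0.0465  0.0766] ((524.2568359375, -57.547813415527344), (38.92180633544922, 150.2450408935547), 38.4155158996582)
0.085 280 [ 0.5295 -0.0578  0.1054] ((508.8962097167969, -56.85572814941406), (82.119140625, 153.10406494140625), 46.559898376464844)
0.135 120 [ 0.5237 -0.0549  0.1483] ((525.221923828125, -58.774681091308594), (22.85272789001465, 60.266483306884766), 36.038841247558594)
```

View pics/crop.png

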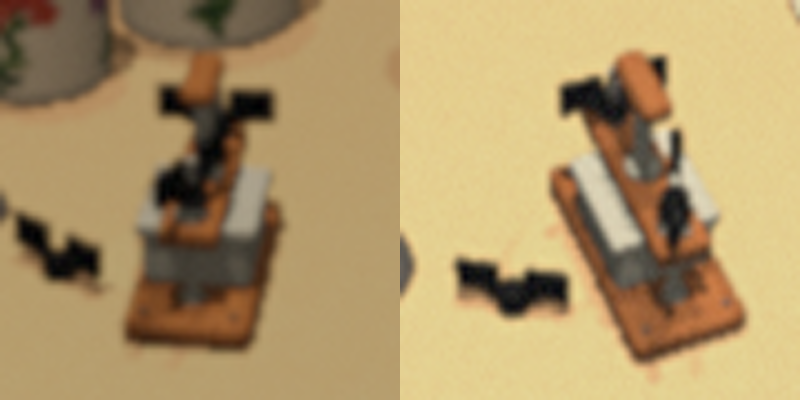

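Run:
```python
from h import *
a,b=load('a'),load('b')
c0=np.array([.5230,-.0587]);th=np.deg2rad(128.1);e=np.array([np.cos(th),np.sin(th)])
n=np.array([-e[1],e[0]])
for nm,s in(('near',1),('far',-1)):
    N=c0+s*.055*e; print(nm,N)
    for c in(a,b):
        W=cloud(c); f=c['frame'].astype(int)
        d=W[...,:2]-N
        m=(np.hypot(d[...,0],d[...,1])<.05)&(W[...,2]>.085)&(W[...,2]<.135)&(f.max(2)<70)
        q=W[m]; dd=d[m]
        z=np.sort(q[:,2]); print(len(q),'z pct',np.percentile(z,[50,80,90,95,99]).round(4))
        k=q[:,2]>np.percentile(z,60)
        pe=np.c_[dd@e,dd@n]; print('rect along/perp mm',cv2.minAreaRect((dd[k]*1000).astype(np.float32)), pe[k].min(0).round(3),pe[k].max(0).round(3))
```

```text
near [ 0.48906303 -0.01541857]
113 z pct [0.1087 0.1167 0.1195 0.1211 0.1226]
rect along/perp mm ((1.1567182540893555, -6.071262359619141), (25.374799728393555, 87.8218994140625), 28.896785736083984) [-0.05  -0.016] [0.036 0.02 ]
55 z pct [0.1164 0.1201 0.1212 0.1221 0.1235]
rect along/perp mm ((1.4363327026367188, 2.323047637939453), (5.761419296264648, 71.3211898803711), 14.145332336425781) [-0.03 -0.02] [0.034 0.015]
far [ 0.55693697 -0.10198143]
73 z pct [0.0988 0.1043 0.107  0.1075 0.109 ]
rect along/perp mm ((1.6673908233642578, -1.548879623413086), (72.16031646728516, 14.97252082824707), 35.27916717529297) [-0.009 -0.036] [0.007 0.036]
76 z pct [0.0974 0.1069 0.1105 0.1117 0.1131]
rect along/perp mm ((0.0211029052734375, -0.8262424468994141), (71.97722625732422, 7.194052219390869), 38.688724517822266) [-0.004 -0.035] [0.003 0.036]
```

```bash
python3 -m pendant '[{"slide":[0.1,0.08,0],"roll":-5,"grip":0},{"slide":[0.2,0.16,0],"roll":-10,"grip":0},{"slide":[0.3,0.24,0],"roll":-15,"grip":0},{"slide":[0.557,0.448,0.02],"roll":-25.5,"grip":0},{"slide":[0.557,0.448,0.02],"roll":-25.5,"grip":0},{"slide":[0.557,0.448,0.02],"roll":-25.5,"grip":0},{"slide":[0.557,0.448,0.02],"roll":-25.5,"grip":0},{"slide":[0.557,0.448,0.02],"roll":-25.5,"grip":0},{"slide":[0.557,0.448,0.02],"roll":-25.5,"grip":0},{"slide":[0.557,0.448,0.02],"roll":-25.5,"grip":0},{"slide":[0.557,0.448,0.02],"roll":-25.5,"grip":0},{"slide":[0.557,0.448,0.02],"roll":-25.5,"grip":0},{"slide":[0.557,0.448,0.02],"roll":-25.5,"grip":0},{"slide":[0.557,0.448,0.02],"roll":-25.5,"grip":0},{"slide":[0.557,0.448,0.02],"roll":-25.5,"grip":0},{"slide":[0.557,0.448,0.02],"roll":-25.5,"grip":0},{"slide":[0.557,0.448,0.02],"roll":-25.5,"grip":0},{"slide":[0.557,0.448,0.02],"roll":-25.5,"grip":0},{"slide":[0.557,0.448,0.02],"roll":-25.5,"grip":0},{"slide":[0.557,0.448,0.02],"roll":-25.5,"grip":0}]' 20
cat >> h.py <<'E'
from scipy.spatial.transform import Rotation as Rot
def wrist(f):
    s=ctrl.get_state(); c=dict(cams.camera('wrist')); T=np.eye(4); T[:3,:3]=Rot.from_quat(s['orientation']).as_matrix(); T[:3,3]=s['eef_pos']
    M=np.linalg.inv(T@c['hand_eye']); c['R']=M[:3,:3]; c['t']=M[:3,3]
    cv2.imwrite(f'pics/{f}.png',c['frame'][:,:,::-1]); np.savez(f'{f}.npz',**c); return s,c
E
python3 - <<'E'
from h import *
s,c=wrist('w1'); print(s['eef_pos'],Rot.from_quat(s['orientation']).as_matrix().round(3),s['finger_gap'],s['qpos'],s['wrist_force'])
E
```

```text
time_s: 1.77
eef_pos: [0.4514, 0.0318, 0.2019]
orientation: [0.437, 0.9, -0.001, -0.001]
wrist_force: [-1.3, 0.6, -0.5]
finger_gap: 0.0006
[0.4513739  0.03179133 0.20193649] [[-0.618  0.786 -0.002]
 [ 0.786  0.618 -0.001]
 [ 0.001 -0.002 -1.   ]] 0.0005765799327352996 [ 4.31037412e-01  1.07124314e-01 -4.24473804e-01 -3.52873033e-04
 -1.04112415e+00 -1.33498891e+00] [-1.30997699  0.61092647 -0.45086963]
```

View pics/w1.png

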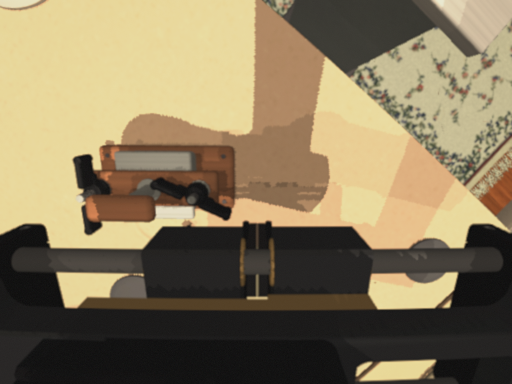

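```bash
cat >> h.py <<'E'
E_=np.array([-.618,.786]);Y_=np.array([.786,.618]);N_=np.array([.489,-.0155])
def nut(c,lo=.1):
    W=cloud(c);f=c['frame'].astype(int);d=W[...,:2]-N_
    m=(np.hypot(d[...,0],d[...,1])<.05)&(W[...,2]>lo)&(W[...,2]<.135)&(f.max(2)<75)
    q=np.c_[d[m]@E_,d[m]@Y_]*1000
    r=cv2.minAreaRect(q.astype(np.float32)); b=cv2.boxPoints(r)
    k=cv2.fitLine(q.astype(np.float32),cv2.DIST_HUBER,0,.01,.01).ravel()
    print('n',len(q),'rect tool xy',np.round(r[0],1),np.round(r[1],1),'line phi',np.degrees(np.arctan2(k[1],k[0])).round(1),'z',np.percentile(W[m][:,2],[50,90,97]).round(4)); return q
E
python3 - <<'E'
from h import *
c=load('w1'); q=nut(c,.112)
W=cloud(c)
for z,lab in(((.07,.082),'bar'),((.14,.155),'handle')):
    m=(W[...,2]>z[0])&(W[...,2]<z[1])&(np.hypot(W[...,0]-.523,W[...,1]+.0587)<.1)&(c['frame'][...,0]>c['frame'][...,2].astype(int)+25)
    print(lab,m.sum(),W[m][:,2].mean(),cv2.minAreaRect((W[m][:,:2]*1000).astype(np.float32)))
uv=np.array([[198,192],[158,184],[228,214]]);print(((world(c,uv)[:,:2]-N_)@np.c_[E_,Y_]).round(4),world(c,uv)[:,2])
# finger tips in tool frame
v,u=np.mgrid[:384,:512]; P=rays(c,np.c_[u.ravel(),v.ravel()])*c['z_map'].reshape(-1,1); P=P@c['hand_eye'][:3,:3].T+c['hand_eye'][:3,3]
for a,b in((-.006,.003),(-.02,-.006),(-.04,-.02),(-.07,-.04)):
    k=(P[:,2]>a)&(P[:,2]<b)&(abs(P[:,0])<.06)&(abs(P[:,1])<.06);print(a,k.sum(),P[k].min(0) if k.any() else'',P[k].max(0) if k.any() else '')
E
```

```text
n 602 rect tool xy [-2.3  0.1] [79.7  8.7] line phi 24.7 z [0.1196 0.121  0.1216]
bar 2111 0.07599638995711792 ((520.7127685546875, -55.20075988769531), (40.30693054199219, 136.481201171875), 37.26433563232422)
handle 1813 0.1483407072806631 ((523.518798828125, -59.73564147949219), (22.891130447387695, 58.62435531616211), 38.01742935180664)
[[ 0.0024 -0.0035]
 [-0.0313 -0.0152]
 [ 0.0333  0.0144]] [0.10370257 0.11907986 0.11852329]
-0.006 87 [-0.00897177 -0.01137196 -0.00597673] [ 0.0092222  -0.00884788 -0.00088129]
-0.02 267 [-0.00874698 -0.0114047  -0.01999391] [ 0.00901511 -0.00856832 -0.00604964]
-0.04 363 [-0.00742877 -0.01135331 -0.03970213] [ 0.00778145 -0.0037183  -0.02003893]
-0.07 556 [-0.004898   -0.0111955  -0.06952877] [ 0.00536385  0.0101346  -0.04005939]
```

```bash
python3 -m pendant '[{"slide":[-0.017,-0.006,0.03],"roll":0,"grip":0},{"slide":[-0.033,-0.013,0.06],"roll":0,"grip":0},{"slide":[-0.033,-0.013,0.085],"roll":0,"grip":0},{"slide":[-0.033,-0.013,0.104],"roll":0,"grip":0},{"slide":[-0.033,-0.013,0.104],"roll":0,"grip":0},{"slide":[-0.031,-0.008,0.104],"roll":0,"grip":0},{"slide":[-0.03,-0.003,0.104],"roll":0,"grip":0},{"slide":[-0.03,0.003,0.104],"roll":0,"grip":0},{"slide":[-0.031,0.008,0.104],"roll":0,"grip":0},{"slide":[-0.033,0.013,0.104],"roll":0,"grip":0},{"slide":[-0.035,0.017,0.104],"roll":0,"grip":0},{"slide":[-0.039,0.021,0.104],"roll":0,"grip":0},{"slide":[-0.043,0.025,0.104],"roll":0,"grip":0},{"slide":[-0.047,0.027,0.104],"roll":0,"grip":0},{"slide":[-0.052,0.029,0.104],"roll":0,"grip":0},{"slide":[-0.057,0.03,0.104],"roll":0,"grip":0},{"slide":[-0.063,0.03,0.104],"roll":0,"grip":0},{"slide":[-0.068,0.029,0.104],"roll":0,"grip":0},{"slide":[-0.068,0.029,0.104],"roll":0,"grip":0}]'
python3 - <<'E'
from h import *
s,c=wrist('w2'); print(s['eef_pos'],((s['eef_pos'][:2]-N_)@np.c_[E_,Y_]).round(4),s['wrist_force'])
b=snap('side','b2');nut(c,.107);nut(b,.107)
r=lambda x:cv2.resize(x,(400,400),interpolation=cv2.INTER_CUBIC)
cv2.imwrite('pics/c2.png',np.hstack([r(c['frame'][100:300,150:350]),r(b['frame'][165:265,205:305])])[:,:,::-1])
E
```

```text
time_s: 3.4
eef_pos: [0.5182, -0.0043, 0.0988]
orientation: [0.437, 0.899, 0.001, 0.001]
wrist_force: [0.9, -0.0, -0.8]
finger_gap: 0.0002
[ 0.51824204 -0.00432251  0.09875399] [-0.0093  0.0299] [ 0.8708831  -0.00346018 -0.77366277]
n 1930 rect tool xy [4.3 1.8] [19.2 71.1] line phi -49.6 z [0.1177 0.1248 0.1317]
n 22 rect tool xy [11.3 11.5] [16.  77.5] line phi -57.3 z [0.1135 0.1198 0.1241]
```

View pics/c2.png

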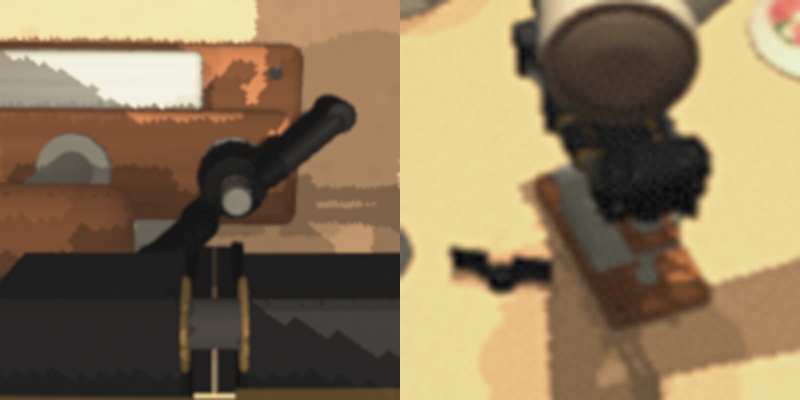

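```bash
python3 -m pendant '[{"slide":[0.002,0,0],"roll":0,"grip":0},{"slide":[0.004,0.001,-0.037],"roll":0,"grip":0},{"slide":[0.03,0,-0.037],"roll":0,"grip":0},{"slide":[0.043,-0.024,-0.037],"roll":0,"grip":0},{"slide":[0.035,-0.054,-0.037],"roll":0,"grip":0},{"slide":[0.006,-0.06,-0.037],"roll":0,"grip":0},{"slide":[0.004,-0.059,-0.037],"roll":0,"grip":0},{"slide":[0.004,-0.059,0],"roll":0,"grip":0},{"slide":[0.004,-0.059,0],"roll":0,"grip":0},{"slide":[0.009,-0.059,0],"roll":0,"grip":0},{"slide":[0.014,-0.058,0],"roll":0,"grip":0},{"slide":[0.019,-0.057,0],"roll":0,"grip":0},{"slide":[0.024,-0.054,0],"roll":0,"grip":0},{"slide":[0.028,-0.051,0],"roll":0,"grip":0},{"slide":[0.032,-0.047,0],"roll":0,"grip":0},{"slide":[0.034,-0.043,0],"roll":0,"grip":0},{"slide":[0.036,-0.038,0],"roll":0,"grip":0},{"slide":[0.038,-0.033,0],"roll":0,"grip":0},{"slide":[0.038,-0.028,0],"roll":0,"grip":0},{"slide":[0.037,-0.023,0],"roll":0,"grip":0}]'
python3 -m pendant '[{"slide":[-0.002,0.005,0],"roll":0,"grip":0},{"slide":[-0.004,0.009,0],"roll":0,"grip":0},{"slide":[-0.007,0.014,0],"roll":0,"grip":0},{"slide":[-0.011,0.018,0],"roll":0,"grip":0},{"slide":[-0.016,0.021,0],"roll":0,"grip":0},{"slide":[-0.021,0.023,0],"roll":0,"grip":0},{"slide":[-0.026,0.024,0],"roll":0,"grip":0},{"slide":[-0.031,0.024,0],"roll":0,"grip":0},{"slide":[-0.037,0.023,0],"roll":0,"grip":0},{"slide":[-0.037,0.023,0],"roll":0,"grip":0}]'
python3 - <<'E'
from h import *
s,c=wrist('w3'); print(s['eef_pos'],((s['eef_pos'][:2]-N_)@np.c_[E_,Y_]).round(4),s['wrist_force'])
nut(c,.105)
cv2.imwrite('pics/c3.png',cv2.resize(c['frame'][100:300,150:350],(400,400),interpolation=cv2.INTER_CUBIC)[:,:,::-1])
E
```

```text
time_s: 5.17
eef_pos: [0.4756, 0.0115, 0.0982]
orientation: [0.437, 0.899, -0.0, -0.001]
wrist_force: [-2.3, -1.0, 0.1]
finger_gap: 0.0004
time_s: 6.0
eef_pos: [0.5183, -0.0043, 0.0988]
orientation: [0.437, 0.899, 0.001, 0.001]
wrist_force: [0.7, 0.7, -0.4]
finger_gap: 0.0001
[ 0.51830687 -0.00434827  0.09884151] [-0.0093  0.0299] [ 0.72823552  0.66522162 -0.36090642]
n 1907 rect tool xy [3.7 2.6] [19.3 73. ] line phi -49.3 z [0.1144 0.1249 0.132 ]
```

View pics/c3.png

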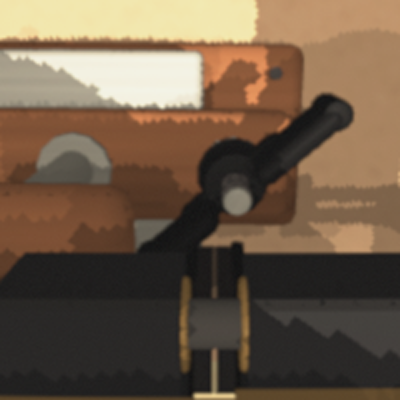

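```bash
python3 -m pendant '[{"slide":[0.002,0,0],"roll":0,"grip":0},{"slide":[0.004,0.001,-0.037],"roll":0,"grip":0},{"slide":[0.03,0,-0.037],"roll":0,"grip":0},{"slide":[0.043,-0.024,-0.037],"roll":0,"grip":0},{"slide":[0.035,-0.054,-0.037],"roll":0,"grip":0},{"slide":[0.006,-0.06,-0.037],"roll":0,"grip":0},{"slide":[0.004,-0.059,-0.037],"roll":0,"grip":0},{"slide":[0.004,-0.059,0.001],"roll":0,"grip":0},{"slide":[0.004,-0.059,0.001],"roll":0,"grip":0},{"slide":[0.009,-0.059,0.001],"roll":0,"grip":0},{"slide":[0.014,-0.058,0.001],"roll":0,"grip":0},{"slide":[0.019,-0.057,0.001],"roll":0,"grip":0},{"slide":[0.024,-0.054,0.001],"roll":0,"grip":0},{"slide":[0.028,-0.051,0.001],"roll":0,"grip":0},{"slide":[0.032,-0.047,0.001],"roll":0,"grip":0},{"slide":[0.034,-0.043,0.001],"roll":0,"grip":0},{"slide":[0.036,-0.038,0.001],"roll":0,"grip":0},{"slide":[0.038,-0.033,0.001],"roll":0,"grip":0},{"slide":[0.038,-0.028,0.001],"roll":0,"grip":0},{"slide":[0.037,-0.023,0.001],"roll":0,"grip":0}]'
python3 -m pendant '[{"slide":[-0.002,0.005,0],"roll":0,"grip":0},{"slide":[-0.004,0.009,0],"roll":0,"grip":0},{"slide":[-0.006,0.012,0],"roll":0,"grip":0},{"slide":[-0.008,0.015,0],"roll":0,"grip":0},{"slide":[-0.011,0.018,0],"roll":0,"grip":0},{"slide":[-0.011,0.018,0],"roll":0,"grip":0}]'
python3 - <<'E'
from h import *
s,c=wrist('w4'); print(((s['eef_pos'][:2]-N_)@np.c_[E_,Y_]).round(4),s['wrist_force']);nut(c,.105)
E
```

```text
time_s: 7.72
eef_pos: [0.4756, 0.0114, 0.0972]
orientation: [0.437, 0.899, -0.0, -0.001]
wrist_force: [-2.0, -1.6, -0.5]
finger_gap: 0.0007
time_s: 8.22
eef_pos: [0.4981, 0.0137, 0.0976]
orientation: [0.437, 0.899, 0.0, 0.001]
wrist_force: [-0.8, 0.9, -0.5]
finger_gap: 0.0004
[0.0173 0.0252] [-0.77131419  0.90982958 -0.50969331]
n 1493 rect tool xy [-0.7 -6.4] [64.6 23.9] line phi 61.7 z [0.1124 0.1261 0.1322]
```

```bash
python3 -m pendant '[{"slide":[-0.001,0.002,0],"roll":0,"grip":0},{"slide":[-0.002,0.004,0],"roll":0,"grip":0},{"slide":[-0.003,0.005,0],"roll":0,"grip":0},{"slide":[-0.003,0.005,0],"roll":0,"grip":0}]' | grep -E 'pos|force'
for i in 1 2; do python3 -m pendant '[{"slide":[-0.001,0,0],"roll":0,"grip":0},{"slide":[-0.001,0,0],"roll":0,"grip":0},{"slide":[-0.001,0,0],"roll":0,"grip":0}]' | grep -E 'pos|force'; done
python3 - <<'E'
from h import *
s,c=wrist('w5'); print(((s['eef_pos'][:2]-N_)@np.c_[E_,Y_]).round(4),s['wrist_force']);nut(c,.105)
E
```

```text
eef_pos: [0.5032, 0.0145, 0.0977]
wrist_force: [-0.5, 0.3, -0.9]
eef_pos: [0.5038, 0.0138, 0.0978]
wrist_force: [-0.5, 1.5, 0.5]
eef_pos: [0.5041, 0.0128, 0.0977]
wrist_force: [-0.4, 0.9, 0.2]
[0.0129 0.0294] [-0.4390883   0.86327968  0.2373881 ]
n 1544 rect tool xy [-0.6 -6. ] [65.1 23.2] line phi 72.8 z [0.1122 0.1257 0.1322]
```

```bash
python3 -m pendant '[{"slide":[-0.001,0,0],"roll":0,"grip":0},{"slide":[-0.002,0,0],"roll":0,"grip":0},{"slide":[-0.002,0,0],"roll":0,"grip":0}]' | grep -E 'pos|force'
python3 -m pendant '[{"slide":[-0.001,0,0],"roll":0,"grip":0},{"slide":[-0.001,0,0],"roll":0,"grip":0}]' | grep -E 'pos|force'
python3 -m pendant '[{"slide":[-0.001,0,0],"roll":0,"grip":0},{"slide":[-0.001,0,0],"roll":0,"grip":0}]' | grep -E 'pos|force'
python3 - <<'E'
from h import *
s,c=wrist('w6'); print(((s['eef_pos'][:2]-N_)@np.c_[E_,Y_]).round(4),s['wrist_force']);nut(c,.105)
cv2.imwrite('pics/c6.png',cv2.resize(c['frame'][100:300,100:350],(500,400),interpolation=cv2.INTER_CUBIC)[:,:,::-1])
E
```

```text
eef_pos: [0.5053, 0.0111, 0.0976]
wrist_force: [-0.4, 1.5, 0.2]
eef_pos: [0.5057, 0.0104, 0.0975]
wrist_force: [-0.4, 2.3, 1.0]
eef_pos: [0.506, 0.0101, 0.0974]
wrist_force: [-1.4, 5.2, 1.5]
[0.0096 0.0292] [-1.39922359  5.17119724  1.45983169]
n 1534 rect tool xy [-0.5 -6.7] [63.2 22.2] line phi 78.9 z [0.1121 0.1254 0.1319]
```

View pics/c6.png

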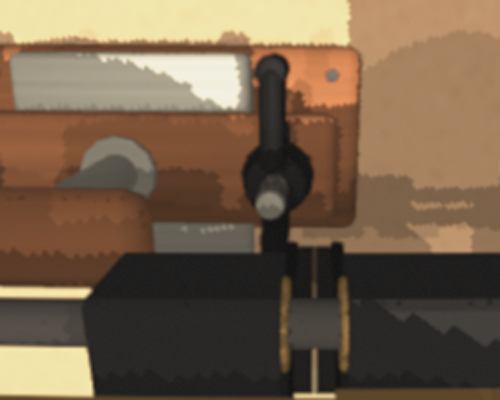

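```bash
for i in 1 2; do python3 -m pendant '[{"slide":[-0.001,0,0],"roll":0,"grip":0},{"slide":[-0.001,0,0],"roll":0,"grip":0},{"slide":[-0.001,0,0],"roll":0,"grip":0}]' | grep -E 'pos|force'; done
```

```text
eef_pos: [0.5062, 0.0098, 0.0974]
wrist_force: [-3.2, 8.3, 1.5]
eef_pos: [0.5064, 0.0095, 0.0974]
wrist_force: [-5.1, 10.1, 3.0]
```

```bash
for i in 1 2; do python3 -m pendant '[{"slide":[-0.001,0,0],"roll":0,"grip":0},{"slide":[-0.002,0,0],"roll":0,"grip":0},{"slide":[-0.002,0,0],"roll":0,"grip":0},{"slide":[-0.002,0,0],"roll":0,"grip":0}]' | grep -E 'pos|force|gap'; done
python3 - <<'E'
from h import *
s,c=wrist('w7'); print(((s['eef_pos'][:2]-N_)@np.c_[E_,Y_]).round(4),s['wrist_force']);nut(c,.105)
E
```

```text
eef_pos: [0.5069, 0.009, 0.0973]
wrist_force: [-7.3, 15.3, 4.5]
finger_gap: 0.0004
eef_pos: [0.5072, 0.0086, 0.0971]
wrist_force: [-11.7, 21.6, 7.9]
finger_gap: 0.0001
[0.0077 0.0292] [-11.67785131  21.55660416   7.92374817]
n 1518 rect tool xy [-0.8 -6.8] [63.4 21.4] line phi 81.6 z [0.112  0.1253 0.1319]
```

```bash
python3 -m pendant '[{"slide":[0.008,0,0],"roll":0,"grip":0},{"slide":[0.018,0,0],"roll":0,"grip":0},{"slide":[0.03,0.005,0],"roll":0,"grip":0},{"slide":[0.04,0.005,-0.03],"roll":0,"grip":0},{"slide":[0.05,0.0,-0.06],"roll":0,"grip":0},{"slide":[0.055,-0.03,-0.09],"roll":0,"grip":0},{"slide":[0.055,-0.03,-0.104],"roll":0,"grip":0},{"slide":[0.055,-0.03,-0.104],"roll":0,"grip":0},{"slide":[0.055,-0.03,-0.104],"roll":0,"grip":0},{"slide":[0.055,-0.03,-0.104],"roll":0,"grip":0}]'
python3 - <<'E'
from h import *
s,c=wrist('w8'); print(((s['eef_pos'][:2]-N_)@np.c_[E_,Y_]).round(4),s['wrist_force']);nut(c,.1)
W=cloud(c);F=N_-.110*E_;d=W[...,:2]-F;m=(np.hypot(d[...,0],d[...,1])<.05)&(W[...,2]>.1)&(W[...,2]<.13)&(c['frame'].max(2)<75)
q=np.c_[d[m]@E_,d[m]@Y_]*1000;k=cv2.fitLine(q.astype(np.float32),cv2.DIST_HUBER,0,.01,.01).ravel();print('snug phi',np.degrees(np.arctan2(k[1],k[0])),np.percentile(W[m][:,2],[50,90,97]))
E
```

```text
time_s: 11.83
eef_pos: [0.452, 0.0293, 0.2006]
orientation: [0.437, 0.899, -0.001, -0.001]
wrist_force: [-0.0, 0.2, 0.0]
finger_gap: 0.0003
[ 0.0581 -0.0014] [-0.02998367  0.22035753  0.03854734]
n 491 rect tool xy [-2.4 -4.8] [ 8.  69.7] line phi -89.5 z [0.1111 0.1128 0.1135]
snug phi -88.607185 [0.1101777  0.11263235 0.11327341]
```

View pics/w8.png

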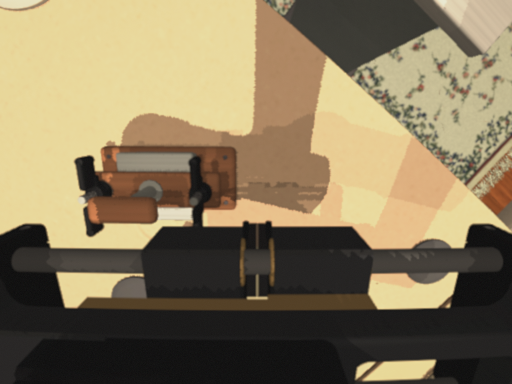

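```bash
python3 -c "
from station import ctrl; print(ctrl.job_done())"
```

```text
the job is handed in; nothing more can be done
None
```

The loose nut is fully down on its washer, and I handed the job in at about 12 s of the 64 s limit. I used three clockwise strokes with the shut fingertips, about 426° of turn in all. The last stroke ended against the hard stop, where the push rose from about 1–2 N to about 25 N with almost no movement. Then I backed off, lifted clear and took a last look.

- **Loose nut:** its wings lie within about 1° of the press's x axis. The wing tops are at 113 mm, level with the snug nut's.
- **Snug nut:** its wings still lie across the crossbar, along the press's x axis, as at the start.
- **Robot:** the wrist force read about 0 N after backing off, so it is touching nothing.
- **Loose things:** I steered clear of the spare nut, the phone, the caps, the jar and its lid, and felt no unexpected contact. I did not measure their positions again at the end.

No check failed. While the finger was still pressing, the line fit to the nut read low, about 79–82°, because parts of the gripper were in the picture. Once clear it read 89.5°.

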